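# Hold the recipe clip open over the card

### The arm

A 6-joint arm with a two-finger parallel gripper is mounted at the origin on a cart in front of the work surface, level with it; the furniture and walls round the work are solid. World frame = base frame: x ahead of the robot, y to its left, z up, the work surface at z = 0. Lengths are in m, angles in rad, forces in N, time in s.
With the tool pointing down it reaches from about 0.375 to 0.9 m from the base axis. Payload 3.1 kg.
Tool frame: the origin (TCP) lies midway between the tips of the shut fingers; the grasp point (between the pads) lies 19 mm behind it; y points along the fingers, x is the direction in which the jaws open and shut, and the axes are right-handed (so a half turn about y gives the same grasp; the last joint's range is limited). The gripper opens to 87 mm and grips with 3 to 60 N. Pads are 19 mm wide; open, the fingers measure 117 mm over their backs; the gripper's body (75 mm by 190 mm) begins 51 mm behind the grasp point.
Start: joints at [-1.407, 0.527, 1.433, -0, 1.181, -0.178], TCP at [0.21, -0.589, 0.223] pointing down, gripper open.
Joint ranges: [-3.08, 3.08], [-0.75, 2.2], [0.22, 2.44], [-1.43, 4.57], [0, 2.65], [-2.85, 2.85]. Speed limits (rad/s): [2.79, 2.79, 3.14, 3.14, 3.14, 3.14].

### API

Orientations are given as a unit quaternion [x, y, z, w].
In Python, from rig import * gives the robot as it stands.
- The arm moves only by the tool jog_arm, never from a script. Its argument "series" is a list of rows, each a list of 7 numbers: the shift along the tool's x, y, z in mm, then the turn, a rotation vector about the tool's x, y, z in rad, then the gripper's target within -1 to 1 (shut at 1, half-way at 0, fully open at -1). A call has 1 to 20 rows; each row is the pose to reach, as a shift and turn from the pose commanded when the call began, along the tool's axes at that moment; what a row does not reach only later rows make up. A row lasts 1/8 s, in which the tool goes at most 62.5 mm and 10.7 degrees, less where a joint would pass 70% of its speed; a pose out of reach is approached as far as the arm can. A call with a gripper value outside its range is refused whole. The fingers move at their own pace and stop on an object; "grip_force" is the grip in N (left out, the last holds). Time passes only in rows, so rows that repeat a pose let the fingers close. It gives the time, the measured TCP pose, the force and the opening at its end, in the units of the state.
- get_obs(): the state, without advancing time (a new reading comes with each control period).
- camera(name): name is "scene" or "top" or "wrist"; returns a dict with "img" (480x640x3 uint8, red, green, blue), "depth" (480x640 float32, m along the optical axis (not along the pixel's ray), 0 where there is no reading), "camera_matrix" (3x3 intrinsics, pixels), "D" ([k1, k2, p1, p2, k3] as OpenCV has them; the pictures are not rectified), "rvec" (rotation vector, rad) and "tvec" (3), from world to camera coordinates, as OpenCV has them. Camera axes: x right, y down, z forward; pixel columns grow to the right and rows downward; lengths in m; the calibration is good to about 2 mm. A picture is of the moment at which its call begins.
- hand_in(): hands the job in, once; it reports no verdict.
The state is a dict: "time": time; "q": joint angles; "joint_velocities": joint speeds; "joint_torque": joint torques, N m; "position": TCP position; "tool_rot": TCP orientation; "ft_force": force on the tool from outside, world axes, zero at the start; "moment": the same for the moment, N m; "grip_width": finger opening in m.
Only numpy, scipy, OpenCV 4.12 (cv2) and the standard library are available. Lean on these libraries where they do the work, as an engineer would, in place of code of your own. Each camera call takes 0.05 s, during which the arm holds its last target.

### The job

The big wooden spring peg is parked on the front wall of the recipe box. Squeeze it open, lift it off the box without dragging or lifting the box, and bring it down over the middle of the top edge of the recipe card in the stand, so that the card's edge stands well inside the gaping jaws with neither jaw touching it. Keep squeezing and finish while holding the peg there, wide open around the edge, so that I can slip a second card in behind the first; do not shift the stand or disturb the things around.

Things in the scene. Friction and masses are not known exactly. Their poses are not given: they have to be found in the camera images.
- recipe_box: open wooden box with index cards standing in its rear part, 110 (x) x 150 (y) x 62 mm high, walls 5 mm thick; loose, about 0.75 kg. Origin: centre of its underside, z up; its front wall (nearest the robot, with the peg on it) is centred 52.5 mm along its -x, its cards begin 45 mm behind that wall and stand up to 90 mm above the underside
- clip: wooden spring peg, 96 mm tall, 24 mm wide, about 80 g, standing jaws down on the box's front wall, 16 mm of wall in its jaws. Origin: on its pivot; z points up from jaws to tails (squeeze handles), y is the hinge axis, along the wall, x the way the jaws open. Both levers move equally, so it stays symmetric about its y-z plane. Jaw tips 48 mm below the origin, tail ends 46 mm above
- clip_tails (a point): midway between the two tails, 28 mm above the peg's origin along its z: where to squeeze, along the peg's x. Parked, the tails lean apart: outer faces 18 mm apart at the pivot, 45 mm at their ends. Fully squeezed they stand parallel, 18 mm over their outer faces, against a stop; about 8 N on the tails does it, and 20 to 40 N is harmless
- clip_mouth (a point): the point midway between the peg's two jaw tips, 48 mm below the peg's origin along its -z
- clip_lever_far (a joint): angle of each lever of the peg in rad: -0.06 fully shut, 0 as parked on the 5 mm wall, 0.27 fully squeezed, when the jaw tips gape about 30 mm; grows as the tails are squeezed
- card_stand: wooden block 74 (x) x 172 (y) x 26 mm high, with a stiff upright card, 3 mm thick and 152 mm wide, standing firmly in its front groove and an empty groove 10 mm behind it; loose, about 0.7 kg. Origin: centre of its underside, z up; the card's faces look along its -x and +x and its top edge runs along its y, 108 mm above the underside
- card_top (a point): the middle of the card's top edge; axes as the stand's
- salt: small salt mill, 44 mm wide, 90 mm tall, standing loose; origin: centre of its underside; leave alone
- flat_tin: flat oval tin, 63 x 105 x 26 mm, loose; origin: centre of its underside; leave alone
- lemon: loose lemon, 72 x 57 x 58 mm; leave alone
- spoon: wooden spoon, 315 mm long, lying loose behind the work; leave alone
There are look-alikes about, which are no part of the job. Of the things that look like the clip, the larger one is meant.

How it is judged:
By the outcome, as a careful person would: the job done as asked, in the order asked, and still so for the second after the job is handed in, while the arm keeps its last pose, push and grip.
It also fails if it takes over 35 s, if anything falls off the work surface, if the arm or the gripper's body presses on something with over 40 N, if the wrist force passes 120 N, or if a joint passes its speed limit or range.

## Working session

There is one attempt and no reset: what is moved stays moved. The work goes in short steps, Python scripts to look and compute and a tool call to move; the robot and the scene stay as the last step left them, time stands still between calls to the robot, and variables do not carry over. Pictures are saved under pics/ and viewed, and the job is handed in when it is done.

Besides the shell and the picture viewer there is one more tool, called after ">>>" in YAML: its name, and indented under it one key for each argument. jog_arm: Moves the arm, as the interface text tells. Its arguments: {"type":"object","properties":{"series":{"type":"array","items":{"type":"array","items":{"type":"number"}}},"grip_force":{"type":"number"}},"required":["series"]}

```bash
mkdir -p pics; ls; cat > h.py <<'E'
import numpy as np, cv2
from scipy.spatial.transform import Rotation as R
from rig import *
def save(c,name,crop=None,s=1):
    im=c["img"][:,:,::-1]
    if crop: 
        x0,y0,x1,y1=crop; im=im[y0:y1,x0:x1]
    if s!=1: im=cv2.resize(im,None,fx=s,fy=s,interpolation=cv2.INTER_CUBIC)
    cv2.imwrite("pics/"+name+".png",im)
def world(c,u,v,d=None,z=None):
    K,D=c["camera_matrix"],np.array(c["D"])
    n=cv2.undistortPoints(np.array([[[u,v]]],float),K,D)[0,0]
    Rm=cv2.Rodrigues(np.array(c["rvec"],float))[0]; t=np.array(c["tvec"],float).ravel()
    ray=Rm.T@np.array([n[0],n[1],1.]); o=-Rm.T@t
    if z is not None: return o+ray*(z-o[2])/ray[2]
    if d is None: d=np.median(c["depth"][int(v)-1:int(v)+2,int(u)-1:int(u)+2])
    return o+ray*d
def cloud(c):
    K,D=c["camera_matrix"],np.array(c["D"])
    vv,uu=np.mgrid[0:480,0:640]
    n=cv2.undistortPoints(np.stack([uu,vv],-1).reshape(-1,1,2).astype(float),K,D).reshape(480,640,2)
    d=c["depth"]; P=np.dstack([n[...,0]*d,n[...,1]*d,d])
    Rm=cv2.Rodrigues(np.array(c["rvec"],float))[0]; t=np.array(c["tvec"],float).ravel()
    W=(P-t)@Rm; W[d<=0]=np.nan
    return W
E
python3 - <<'E'
from h import *
import pickle
for n in("scene","top","wrist"):
    c=camera(n); save(c,n+"0"); pickle.dump(c,open(n+"0.pkl","wb"))
o=get_obs(); print(o)
print(R.from_quat(o["tool_rot"]).as_matrix().round(3))
E
```

```text
pics
{'time': 0.15, 'q': array([-1.40648691e+00,  5.28286680e-01,  1.43358463e+00, -3.34106378e-05,
        1.18143019e+00, -1.78479859e-01]), 'joint_velocities': array([-0.00106908, -0.00163343, -0.00397511,  0.00167824, -0.00059241,
        0.0003425 ]), 'joint_torque': array([ 8.39683671e-04, -4.40430701e+01, -1.76842386e+01,  6.33726432e-02,
        5.52611053e-02, -9.68173663e-05]), 'position': array([ 0.21000941, -0.58806448,  0.22178295]), 'tool_rot': array([-0.57753211,  0.4078237 , -0.4069598 ,  0.57837723]), 'ft_force': array([ 0.26200002, -0.03154058,  0.3273414 ]), 'moment': array([0.00184606, 0.00048702, 0.01019742]), 'grip_width': 0.08699506238900485}
[[ 0.336 -0.     0.942]
 [-0.942  0.002  0.336]
 [-0.002 -1.     0.   ]]
```

View pics/scene0.png

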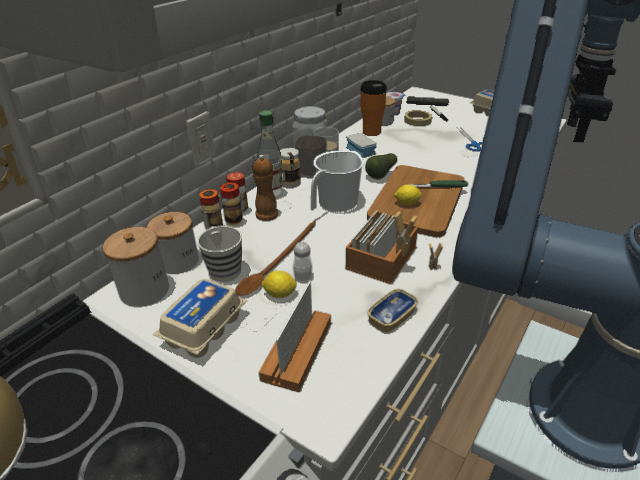

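View pics/top0.png

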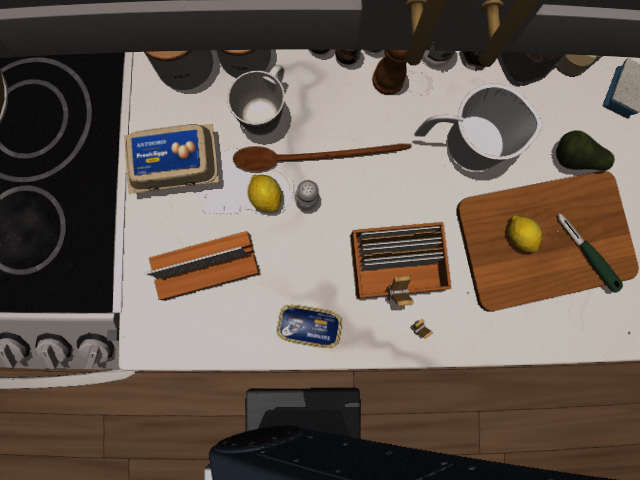

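View pics/wrist0.png

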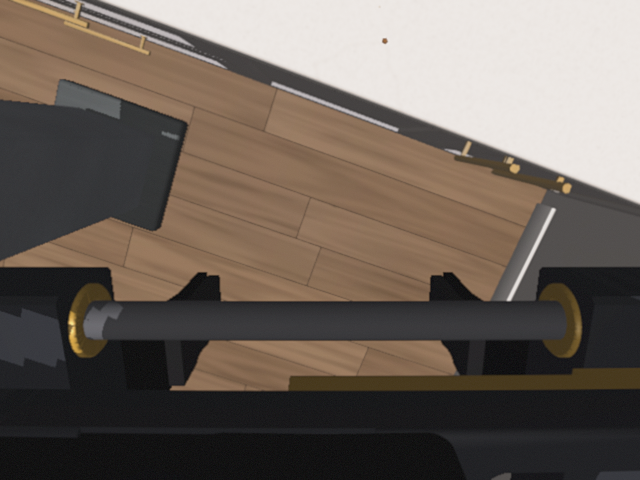

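The top view shows the big peg on the box's front wall at (400,290), a small look-alike peg at (421,327), the card stand at (203,266), the tin at (310,326), the salt at (308,195) and the lemon at (265,194).

```bash
python3 - <<'E'
import pickle
from h import *
t=pickle.load(open("top0.pkl","rb"))
save(t,"boxcrop",(340,210,470,350),5.5/1.3*1.0)
save(t,"standcrop",(135,215,275,315),5)
W=cloud(t)
print("cam",-cv2.Rodrigues(t["rvec"])[0].T@np.array(t["tvec"]).ravel())
for nm,(x0,y0,x1,y1),zr in [("boxfront",(345,215,460,305),(0.055,0.068)),("peg",(380,265,420,310),(0.07,0.2)),("card",(140,225,265,305),(0.095,0.125)),("stand",(140,225,265,305),(0.018,0.034))]:
    P=W[y0:y1,x0:x1].reshape(-1,3); m=(P[:,2]>zr[0])&(P[:,2]<zr[1]); Q=P[m]
    print(nm,len(Q),np.nanmin(Q,0).round(4),np.nanmax(Q,0).round(4),np.nanmean(Q,0).round(4))
    rect=cv2.minAreaRect((Q[:,:2]*1000).astype(np.float32)); print(rect)
    if nm=='peg':
        for a in np.arange(0.07,0.16,0.01):
            q=Q[(Q[:,2]>=a)&(Q[:,2]<a+.01)]
            if len(q): print(round(a,2),len(q),q.min(0).round(4),q.max(0).round(4))
E
```

```text
cam [ 0.40659244 -0.01532103  0.94687443]
boxfront 1641 [ 0.4264 -0.2468  0.055 ] [ 0.5528 -0.0894  0.068 ] [ 0.5023 -0.1672  0.061 ]
((487.9852294921875, -169.60693359375), (118.58172607421875, 152.05409240722656), 4.981529235839844)
peg 537 [ 0.4159 -0.1711  0.0708] [ 0.4597 -0.1421  0.1439] [ 0.4388 -0.1548  0.1201]
((438.5779113769531, -156.57749938964844), (42.45744323730469, 28.718101501464844), 8.504230499267578)
0.07 8 [ 0.426  -0.1503  0.0708] [ 0.4496 -0.1439  0.0795]
0.08 15 [ 0.426  -0.1483  0.0808] [ 0.4494 -0.1424  0.0895]
0.09 80 [ 0.4289 -0.1711  0.0903] [ 0.4443 -0.1421  0.0999]
0.1 78 [ 0.4268 -0.1705  0.1   ] [ 0.4468 -0.1437  0.1099]
0.11 70 [ 0.4251 -0.169   0.1101] [ 0.4507 -0.1435  0.1199]
0.12 69 [ 0.419  -0.1675  0.12  ] [ 0.4546 -0.1438  0.1299]
0.13 144 [ 0.4159 -0.1704  0.13  ] [ 0.4597 -0.1433  0.14  ]
0.14 73 [ 0.4172 -0.1698  0.1401] [ 0.4595 -0.1457  0.1439]
card 309 [0.468  0.0855 0.0951] [0.508  0.2319 0.1112] [0.4879 0.1563 0.1049]
((487.4697265625, 158.24655151367188), (4.901136875152588, 150.9252471923828), 14.49540901184082)
stand 3687 [0.4317 0.067  0.0182] [0.5449 0.2491 0.0339] [0.4863 0.1564 0.0255]
((487.47357177734375, 158.44769287109375), (74.95477294921875, 171.6317138671875), 15.264835357666016)
```

View pics/boxcrop.png

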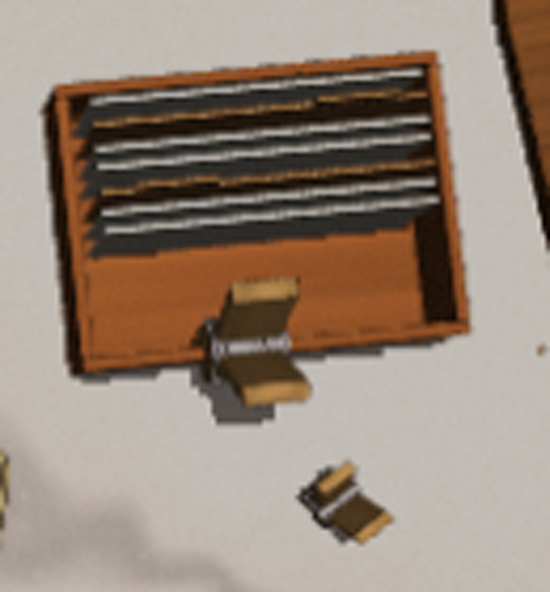

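View pics/standcrop.png

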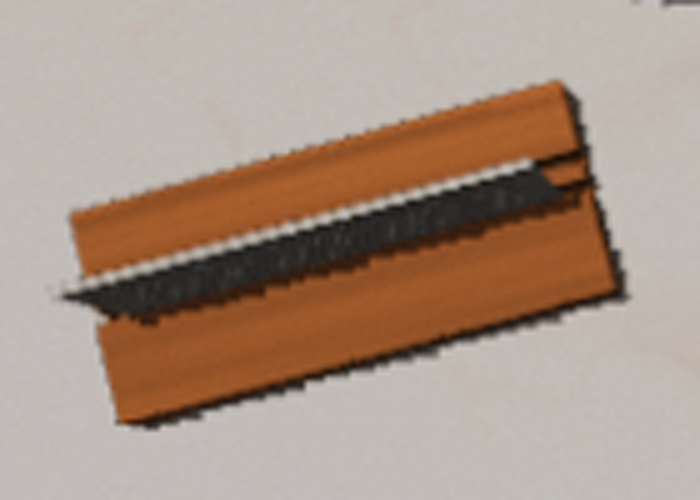

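```bash
cat >> h.py <<'E'
def pegfit(W,ctr,yaw,rad=0.04,zlo=0.09,zhi=0.16):
    P=W.reshape(-1,3); P=P[np.isfinite(P).all(1)]
    m=(np.hypot(P[:,0]-ctr[0],P[:,1]-ctr[1])<rad)&(P[:,2]>zlo)&(P[:,2]<zhi); Q=P[m]
    c,s=np.cos(yaw),np.sin(yaw); L=(Q[:,:2]-ctr)@np.array([[c,-s],[s,c]])
    for a in np.arange(zlo,zhi,0.008):
        k=(Q[:,2]>=a)&(Q[:,2]<a+.008)
        if k.sum()>3: print(round(a,3),k.sum(),"x",(L[k,0].min()*1e3).round(1),(L[k,0].max()*1e3).round(1),"y",(L[k,1].min()*1e3).round(1),(L[k,1].max()*1e3).round(1))
def jog(target_p,yaw_x,tilt=None,o=None):
    o=o or get_obs(); R0=R.from_quat(o["tool_rot"]); 
    X=np.array([np.cos(yaw_x),np.sin(yaw_x),0]);Y=np.array([0,0,-1.]);Z=np.cross(X,Y)
    R1=R.from_matrix(np.c_[X,Y,Z])
    print("shift mm",(R0.inv().apply(np.array(target_p)-o["position"])*1e3).round(1),"turn",(R0.inv()*R1).as_rotvec().round(4))
E
python3 - <<'E'
import pickle
from h import *
for n in("top","scene"):
    t=pickle.load(open(n+"0.pkl","rb")); W=cloud(t); P=W.reshape(-1,3);P=P[np.isfinite(P).all(1)]
    print(n)
    # box rim
    m=(abs(P[:,2]-.062)<.004)&(P[:,0]>.41)&(P[:,0]<.57)&(P[:,1]>-.26)&(P[:,1]<-.08);q=P[m]
    print("box",cv2.minAreaRect((q[:,:2]*1e3).astype(np.float32)),np.median(q[:,2]))
    th=np.radians(5); 
    m=(P[:,2]>.100)&(P[:,2]<.115)&(P[:,0]>.45)&(P[:,0]<.53)&(P[:,1]>.07)&(P[:,1]<.25);q=P[m]
    l=cv2.fitLine((q[:,:2]*1e3).astype(np.float32),cv2.DIST_HUBER,0,.01,.01).ravel(); print("card",l,np.degrees(np.arctan2(-l[0],l[1])),q.min(0),q.max(0),len(q))
    m=(abs(P[:,2]-.026)<.004)&(P[:,0]>.42)&(P[:,0]<.56)&(P[:,1]>.05)&(P[:,1]<.26);q=P[m]
    print("stand",cv2.minAreaRect((q[:,:2]*1e3).astype(np.float32)))
    pegfit(W,np.array([.438,-.157]),th)
jog([.438,-.157,.20],np.radians(5))
E
```

```text
top
box ((487.9548034667969, -169.484375), (118.67857360839844, 151.7011260986328), 4.844940185546875) 0.06131083375560097
card [ 2.5148153e-01 -9.6786213e-01  4.8775555e+02  1.5743089e+02] -165.4348 [0.46798773 0.08580445 0.10013435] [0.50804938 0.23186021 0.11117074] 258
stand ((487.78643798828125, 158.58743286132812), (74.4919204711914, 171.83876037597656), 14.739287376403809)
0.09 49 x -8.1 7.4 y -13.8 14.8
0.098 82 x -8.4 9.9 y -14.0 14.3
0.106 58 x -10.1 9.4 y -11.6 12.5
0.114 48 x -11.9 13.8 y -11.3 12.6
0.122 60 x -18.1 17.7 y -11.0 12.3
0.13 76 x -21.3 21.7 y -11.8 12.6
0.138 141 x -20.1 21.5 y -11.9 12.2
scene
box ((487.15545654296875, -167.40162658691406), (120.5125503540039, 154.87271118164062), 4.730912685394287) 0.06188446718031588
card [ 2.520624e-01 -9.677110e-01  4.882864e+02  1.547284e+02] -165.4004 [0.46644619 0.08589911 0.10001705] [0.50811514 0.23373934 0.11169609] 260
stand ((488.1659851074219, 160.32879638671875), (76.19257354736328, 174.32008361816406), 14.917815208435059)
0.09 35 x -11.0 8.4 y -4.5 16.0
0.098 57 x -12.2 11.4 y -15.0 16.3
0.106 42 x -14.8 12.8 y -7.6 15.8
0.114 44 x -16.9 15.0 y -7.5 15.1
0.122 52 x -18.9 16.9 y -9.2 17.1
0.13 40 x -21.4 21.4 y -8.9 15.7
0.138 61 x -21.8 20.9 y -9.0 16.8
shift mm [-329.3   22.4  359.6] turn [-1.3000e-03 -1.3153e+00 -1.3000e-03]
```

>>> jog_arm:
  series:
    - [-329, 22, 360, 0, -1.315, 0, -1]
    - [-329, 22, 360, 0, -1.315, 0, -1]
    - [-329, 22, 360, 0, -1.315, 0, -1]
    - [-329, 22, 360, 0, -1.315, 0, -1]
    - [-329, 22, 360, 0, -1.315, 0, -1]
    - [-329, 22, 360, 0, -1.315, 0, -1]
    - [-329, 22, 360, 0, -1.315, 0, -1]
    - [-329, 22, 360, 0, -1.315, 0, -1]
    - [-329, 22, 360, 0, -1.315, 0, -1]
    - [-329, 22, 360, 0, -1.315, 0, -1]
    - [-329, 22, 360, 0, -1.315, 0, -1]
    - [-329, 22, 360, 0, -1.315, 0, -1]

```text
time: 1.65
position: [0.4382, -0.159, 0.2006]
tool_rot: [0.707, 0.03, -0.03, -0.706]
ft_force: [0.2, 0.0, 0.4]
grip_width: 0.087
```

```bash
python3 - <<'E'
import pickle
from h import *
o=get_obs();print(o["time"],o["position"],R.from_quat(o["tool_rot"]).as_matrix().round(3),o["ft_force"],o["grip_width"])
c=camera("wrist"); save(c,"wrist1"); pickle.dump(c,open("wrist1.pkl","wb"))
c2=camera("scene"); save(c2,"scene1",(330,170,470,290),5)
W=cloud(c); 
print("cam",-cv2.Rodrigues(c["rvec"])[0].T@np.array(c["tvec"]).ravel())
pegfit(W,np.array([.438,-.157]),np.radians(5))
P=W.reshape(-1,3);P=P[np.isfinite(P).all(1)]
m=(abs(P[:,2]-.062)<.004)&(P[:,0]>.41)&(P[:,0]<.46)&(P[:,1]>-.24)&(P[:,1]<-.1);q=P[m]
print(len(q)); 
if len(q)>5:
  print(cv2.minAreaRect((q[:,:2]*1e3).astype(np.float32)))
  print(cv2.fitLine((q[:,:2]*1e3).astype(np.float32),cv2.DIST_HUBER,0,.01,.01).ravel())
E
```

```text
1.65 [ 0.43821428 -0.15896544  0.20056614] [[ 0.996  0.    -0.085]
 [ 0.085 -0.     0.996]
 [ 0.    -1.    -0.   ]] [0.15311741 0.0497815  0.40049375] 0.08702731911538146
cam [ 0.43121769 -0.09328445  0.36283448]
0.09 118 x -10.3 9.1 y -15.0 14.0
0.098 585 x -10.6 9.3 y -14.5 14.1
0.106 336 x -13.3 12.0 y -11.9 11.7
0.114 355 x -15.2 14.2 y -12.0 11.9
0.122 404 x -17.7 16.9 y -11.9 11.8
0.13 427 x -22.1 21.1 y -11.6 12.0
0.138 1148 x -21.9 21.0 y -12.0 11.7
959
((437.9834289550781, -157.84219360351562), (119.75602722167969, 28.843393325805664), 82.68663787841797)
[ 6.3894540e-02 -9.9795663e-01  4.3774048e+02 -1.5103473e+02]
```

View pics/wrist1.png

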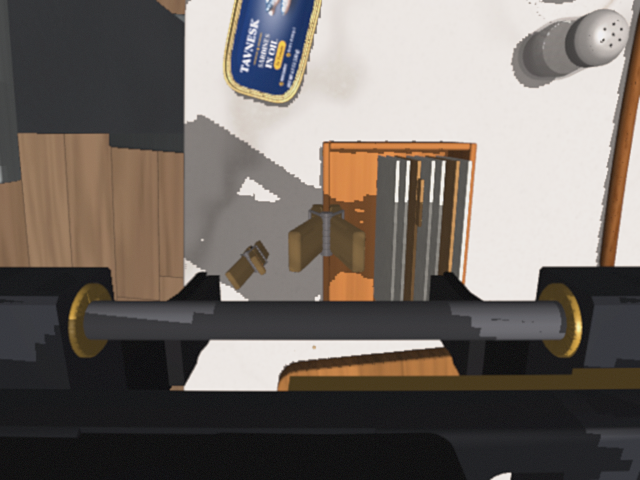

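View pics/scene1.png

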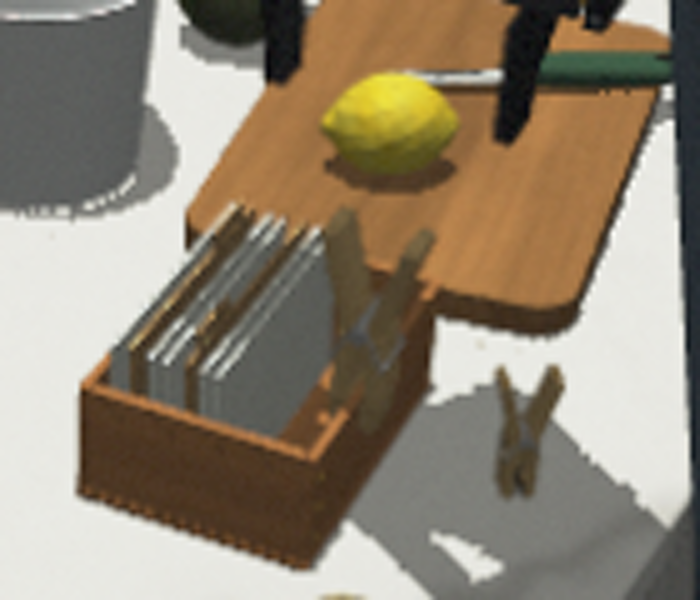

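>>> jog_arm:
  series:
    - [-0.4, 30, 2, 0, 0, 0, -1]
    - [-0.4, 60, 2, 0, 0, 0, -1]
    - [-0.4, 85, 2, 0, 0, 0, -1]
    - [-0.4, 97.5, 2, 0, 0, 0, -1]
    - [-0.4, 97.5, 2, 0, 0, 0, -1]
    - [-0.4, 97.5, 2, 0, 0, 0, -1]

```text
time: 2.5
position: [0.4385, -0.1563, 0.1037]
tool_rot: [0.707, 0.031, -0.03, -0.706]
ft_force: [-0.5, -0.3, 0.4]
grip_width: 0.0869
```

```bash
python3 - <<'E'
import pickle
from h import *
o=get_obs();print(o["time"],o["position"],R.from_quat(o["tool_rot"]).as_matrix().round(4),o["ft_force"],o["grip_width"])
c=camera("wrist"); save(c,"wrist2");W=cloud(c)
pegfit(W,np.array([.4376,-.157]),np.radians(4.9))
P=W.reshape(-1,3);P=P[np.isfinite(P).all(1)]
m=(P[:,2]>.135)&(P[:,2]<.146)&(np.hypot(P[:,0]-.438,P[:,1]+.157)<.03);q=P[m]
for s in(-1,1):
  qq=q[(q[:,0]-.4376)*s>0]; print(len(qq),cv2.minAreaRect((qq[:,:2]*1e3).astype(np.float32)),qq.mean(0))
c2=camera("scene"); save(c2,"scene2",(330,170,470,290),5)
E
```

```text
2.5 [ 0.43854909 -0.15625432  0.10371564] [[ 9.962e-01  1.300e-03 -8.670e-02]
 [ 8.670e-02 -9.000e-04  9.962e-01]
 [ 1.200e-03 -1.000e+00 -1.000e-03]] [-0.54199476 -0.3289352   0.41899591] 0.0868753664399118
0.09 285 x -9.9 9.6 y -1.3 14.2
0.098 967 x -11.2 11.4 y -3.1 14.5
0.106 548 x -14.3 13.5 y 0.0 12.2
0.114 523 x -16.1 16.4 y -12.3 12.2
0.122 569 x -17.9 18.4 y -12.1 12.4
0.13 525 x -19.4 19.4 y -12.3 12.1
0.138 1389 x -21.5 21.5 y -12.5 0.5
762 ((421.2236633300781, -164.46035766601562), (9.072467803955078, 12.87196159362793), 4.296974182128906) [ 0.42119522 -0.16431942  0.14007725]
775 ((454.6031494140625, -155.57810974121094), (8.977696418762207, 23.941370010375977), 3.7069284915924072) [ 0.45485957 -0.16140867  0.14005102]
```

View pics/wrist2.png

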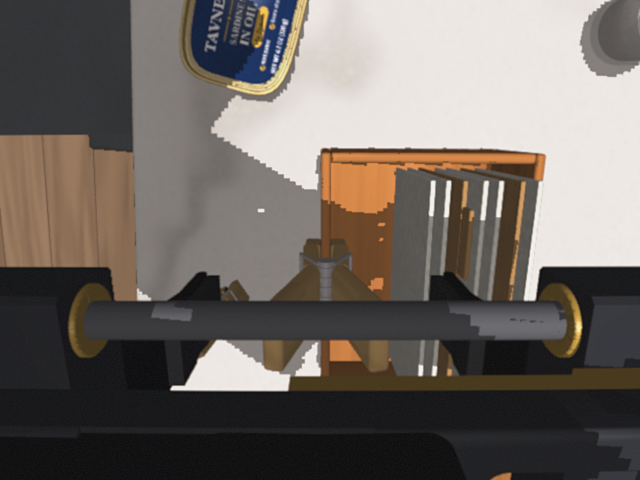

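View pics/scene2.png

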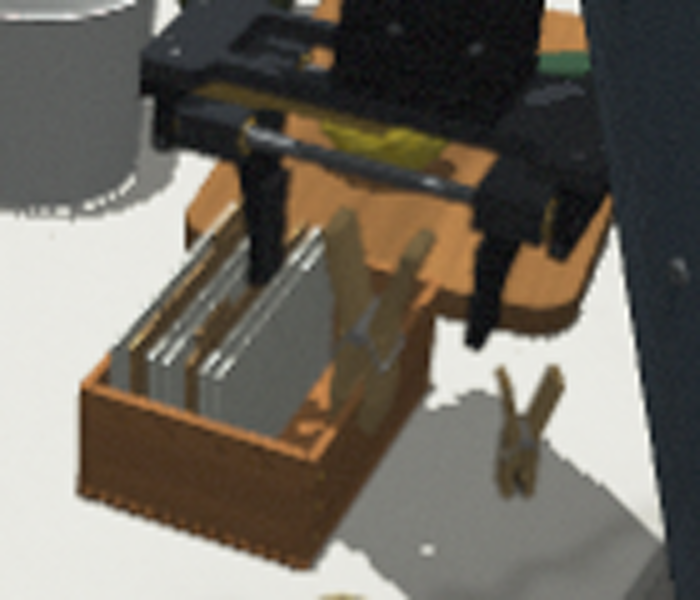

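>>> jog_arm:
  series:
    - [-0.5, 0, 0, 0, 0, 0, -0.2]
    - [-0.5, 0, 0, 0, 0, 0, -0.1]
    - [-0.5, 0, 0, 0, 0, 0, 0.1]
    - [-0.5, 0, 0, 0, 0, 0, 0.3]
    - [-0.5, 0, 0, 0, 0, 0, 0.5]
    - [-0.5, 0, 0, 0, 0, 0, 0.7]
    - [-0.5, 0, 0, 0, 0, 0, 1]
    - [-0.5, 0, 0, 0, 0, 0, 1]
    - [-0.5, 0, 0, 0, 0, 0, 1]
    - [-0.5, 0, 0, 0, 0, 0, 1]
  grip_force: 30

```text
time: 3.85
position: [0.4375, -0.1558, 0.1031]
tool_rot: [-0.706, -0.031, 0.031, 0.706]
ft_force: [-0.8, -0.2, -1.2]
grip_width: 0.0167
```

```bash
python3 - <<'E'
import pickle
from h import *
o=get_obs();print(o["time"],o["position"],R.from_quat(o["tool_rot"]).as_matrix().round(4),o["ft_force"],o["moment"],o["grip_width"])
c=camera("wrist"); save(c,"wrist3");W=cloud(c)
c2=camera("scene"); save(c2,"scene3",(330,170,470,290),5)
c2=camera("top"); save(c2,"top3",(340,210,470,350),4)
E
```

```text
3.85 [ 0.43749299 -0.15582097  0.10305266] [[ 0.9962 -0.     -0.0869]
 [ 0.0869  0.      0.9962]
 [-0.     -1.      0.    ]] [-0.77047364 -0.21392856 -1.17055258] [-0.05157554 -0.10729316  0.00451221] 0.016677415712850908
```

View pics/wrist3.png

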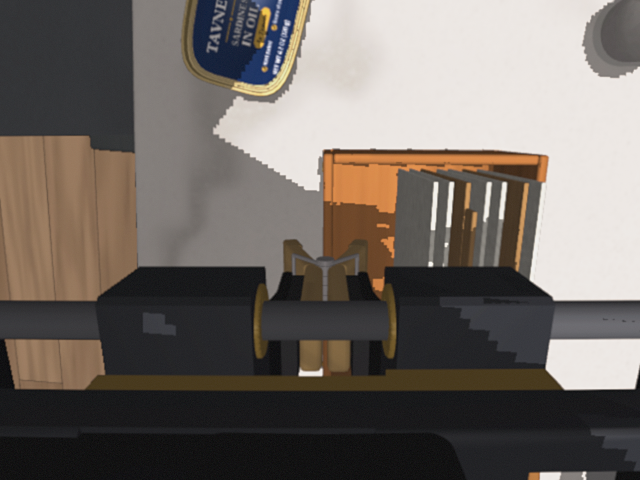

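View pics/scene3.png

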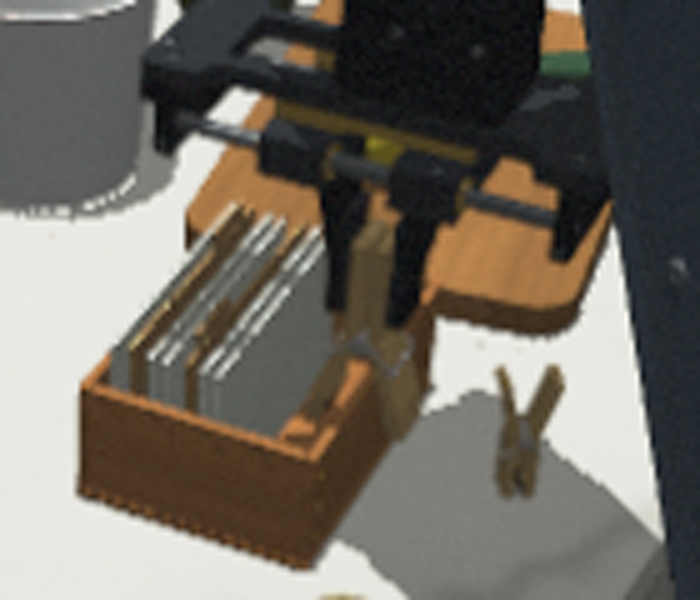

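The peg is fully squeezed (opening 16.7 mm), the jaws gape clear of the wall, and the box looks unmoved. Next is a straight lift.

>>> jog_arm:
  series:
    - [0, -5, 0, 0, 0, 0, 1]
    - [0, -15, 0, 0, 0, 0, 1]
    - [0, -30, 0, 0, 0, 0, 1]
    - [0, -55, 0, 0, 0, 0, 1]
    - [0, -80, 0, 0, 0, 0, 1]
    - [0, -105, 0, 0, 0, 0, 1]
    - [0, -120, 0, 0, 0, 0, 1]
    - [0, -120, 0, 0, 0, 0, 1]
    - [0, -120, 0, 0, 0, 0, 1]
  grip_force: 30

```text
time: 5.12
position: [0.4371, -0.1555, 0.2228]
tool_rot: [-0.706, -0.031, 0.031, 0.707]
ft_force: [0.5, -0.9, -0.8]
grip_width: 0.0169
```

```bash
python3 - <<'E'
import pickle
from h import *
o=get_obs();print(o["time"],o["position"],R.from_quat(o["tool_rot"]).as_matrix().round(4),o["ft_force"],o["moment"],o["grip_width"])
c=camera("wrist"); save(c,"wrist4")
W=cloud(c); pegfit(W,o["position"][:2],np.radians(5),zlo=.1,zhi=.28,rad=.045)
s=camera("scene"); save(s,"scene4",(330,130,470,290),3.7)
t=camera("top"); P=cloud(t).reshape(-1,3);P=P[np.isfinite(P).all(1)]
m=(abs(P[:,2]-.062)<.004)&(P[:,0]>.41)&(P[:,0]<.57)&(P[:,1]>-.26)&(P[:,1]<-.08);q=P[m]
print("box",cv2.minAreaRect((q[:,:2]*1e3).astype(np.float32)),np.median(q[:,2]))
save(t,"top4")
jog([.4878,.158,.225],np.radians(14.6))
E
```

```text
5.125 [ 0.4370581  -0.15552454  0.22284235] [[ 9.962e-01 -6.000e-04 -8.690e-02]
 [ 8.690e-02  4.000e-04  9.962e-01]
 [-5.000e-04 -1.000e+00  4.000e-04]] [ 0.53614519 -0.94108754 -0.76621296] [-0.00559326 -0.08090025  0.02442838] 0.016894454078406087
0.164 156 x -24.2 21.9 y -7.1 10.8
0.172 206 x -23.1 20.8 y -6.0 10.7
0.18 294 x -21.6 19.4 y -3.1 10.7
0.188 223 x -19.1 16.8 y -0.4 10.7
0.196 355 x -16.7 14.3 y 1.1 12.2
0.204 421 x -13.6 11.2 y 3.1 13.1
0.212 476 x -10.8 8.4 y -5.7 13.0
0.22 427 x -18.6 15.8 y 8.1 11.4
0.228 612 x -18.7 16.0 y 2.8 11.3
0.236 699 x -18.8 16.1 y 8.1 11.4
0.244 777 x -20.2 17.4 y 8.1 11.6
0.252 1341 x -20.2 17.4 y -13.4 11.4
0.26 218 x -10.0 7.3 y -11.8 2.9
0.268 1276 x -14.8 12.1 y -7.2 7.5
0.276 117 x -14.8 12.1 y -2.6 9.6
box ((489.8346862792969, -145.88926696777344), (110.13233184814453, 105.10820770263672), 4.543138027191162) 0.06133851609275255
shift mm [ 77.8  -2.4 307.9] turn [-0.0012 -0.1678 -0.0013]
```

View pics/wrist4.png

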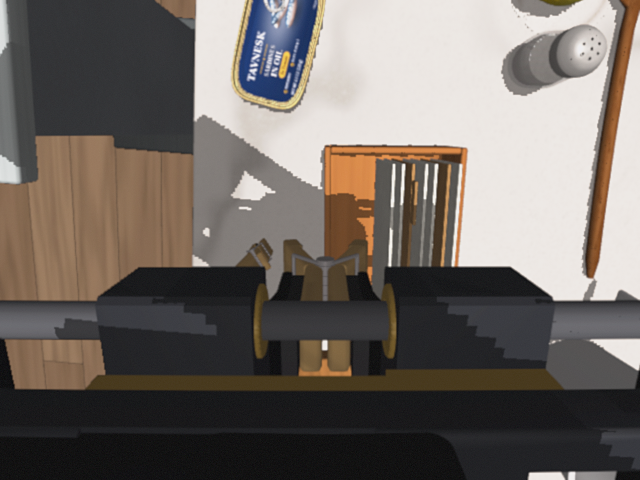

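View pics/scene4.png

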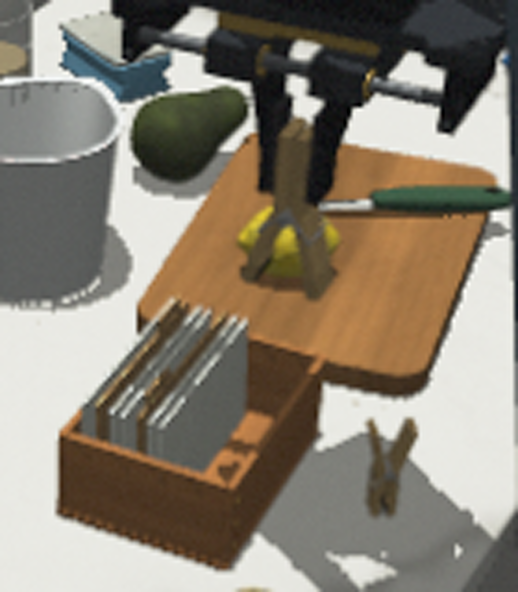

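View pics/top4.png

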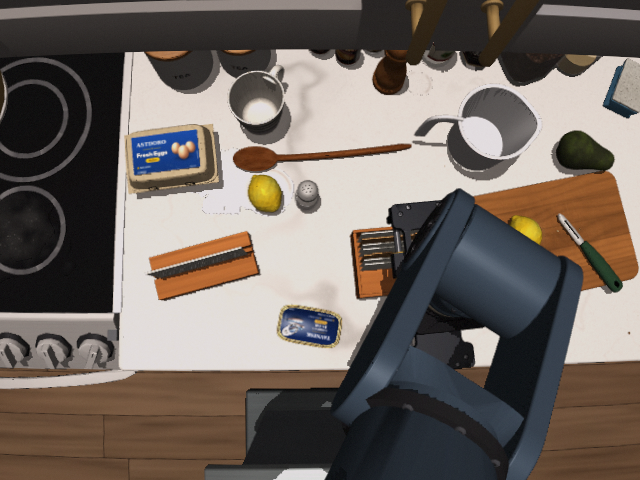

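The peg is held open and upright and the box stays put. I'm moving it above the card.

>>> jog_arm:
  series:
    - [8, 0, 30, 0, -0.017, 0, 1]
    - [20, 0, 80, 0, -0.04, 0, 1]
    - [33, -1, 130, 0, -0.07, 0, 1]
    - [46, -1, 180, 0, -0.1, 0, 1]
    - [58, -2, 230, 0, -0.125, 0, 1]
    - [69, -2, 275, 0, -0.15, 0, 1]
    - [76, -2, 300, 0, -0.165, 0, 1]
    - [78, -2, 309, 0, -0.168, 0, 1]
    - [78, -2, 309, 0, -0.168, 0, 1]
    - [78, -2, 309, 0, -0.168, 0, 1]
  grip_force: 30

```text
time: 6.52
position: [0.4881, 0.1577, 0.2248]
tool_rot: [0.702, 0.089, -0.09, -0.701]
ft_force: [-0.9, -0.2, -0.1]
grip_width: 0.0167
```

```bash
python3 - <<'E'
import pickle
from h import *
o=get_obs();print(o["time"],o["position"],R.from_quat(o["tool_rot"]).as_matrix().round(4),o["ft_force"],o["moment"],o["grip_width"])
yaw=np.radians(14.6)
c=camera("wrist"); save(c,"wrist5"); pickle.dump(c,open("wrist5.pkl","wb"))
W=cloud(c); p=o["position"][:2]; pegfit(W,p,yaw,zlo=.14,zhi=.222,rad=.045)
for n,cc in(("wrist",c),("scene",camera("scene"))):
    save(cc,n+"5b",None if n=="wrist" else (220,200,400,400),1 if n=="wrist" else 3)
    P=cloud(cc).reshape(-1,3);P=P[np.isfinite(P).all(1)]
    m=(P[:,2]>.100)&(P[:,2]<.115)&(P[:,0]>.45)&(P[:,0]<.53)&(P[:,1]>.07)&(P[:,1]<.25);q=P[m]
    if len(q)<10: print(n,len(q));continue
    l=cv2.fitLine((q[:,:2]*1e3).astype(np.float32),cv2.DIST_HUBER,0,.01,.01).ravel()
    print(n,len(q),l,np.degrees(np.arctan(-l[0]/l[1])),q.min(0).round(4),q.max(0).round(4))
    L=(q[:,:2]-p)@np.array([[np.cos(yaw),-np.sin(yaw)],[np.sin(yaw),np.cos(yaw)]]); print("card local",np.percentile(L*1e3,[1,50,99],axis=0).round(1))
    if n=='scene': pegfit(cloud(cc),p,yaw,zlo=.14,zhi=.222,rad=.045)
E
```

```text
6.525 [0.48808433 0.15772741 0.22480176] [[ 9.68e-01 -9.00e-04 -2.51e-01]
 [ 2.51e-01 -5.00e-04  9.68e-01]
 [-1.00e-03 -1.00e+00 -2.00e-04]] [-0.88181008 -0.20372379 -0.07189252] [-0.01380632 -0.13434837 -0.01921201] 0.016741755439839554
0.164 86 x -24.3 21.9 y -6.8 10.7
0.172 237 x -23.7 21.7 y -6.3 10.9
0.18 261 x -21.8 19.4 y -2.9 10.9
0.188 269 x -19.7 17.4 y -1.3 11.2
0.196 302 x -16.7 14.4 y 1.4 12.4
0.204 357 x -15.3 12.6 y 2.7 13.1
0.212 563 x -11.4 9.1 y -5.4 13.5
0.22 64 x -10.0 7.3 y 8.5 11.0
wrist 601 [ 2.5910714e-01 -9.6584857e-01  4.7910538e+02  1.8881755e+02] 15.017089 [0.4667 0.1408 0.1061] [0.4933 0.231  0.1099]
card local [[ -2.4 -16. ]
 [ -1.1  33.8]
 [  1.   75. ]]
scene 248 [ 2.5438571e-01 -9.6710283e-01  4.8959552e+02  1.5002049e+02] 14.737187 [0.4667 0.0872 0.1002] [0.5085 0.234  0.1119]
card local [[ -1.7 -72.7]
 [ -0.5  14.5]
 [  2.2  77.7]]
0.164 27 x -23.3 21.7 y -9.7 12.6
0.172 82 x -23.0 21.5 y -11.6 13.9
0.18 80 x -20.9 18.9 y -12.1 14.1
0.188 70 x -19.7 16.9 y -9.6 13.5
0.196 83 x -16.7 15.2 y -11.6 13.8
0.204 85 x -16.5 11.4 y -12.2 14.5
0.212 67 x -11.0 8.8 y -4.5 16.0
0.22 13 x -9.0 7.8 y 7.8 13.5
```

View pics/wrist5.png

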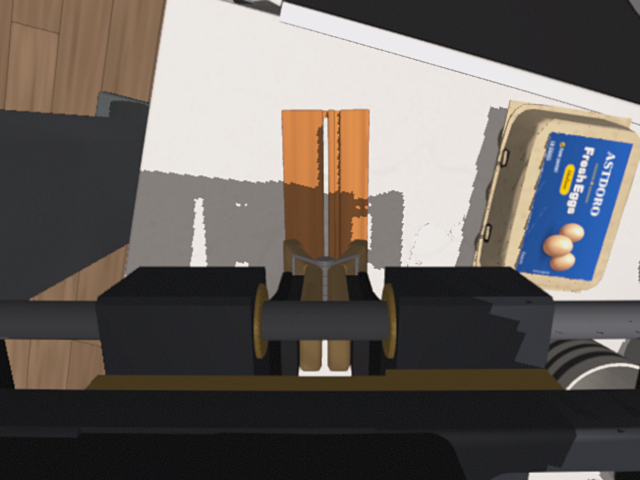

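View pics/scene5b.png

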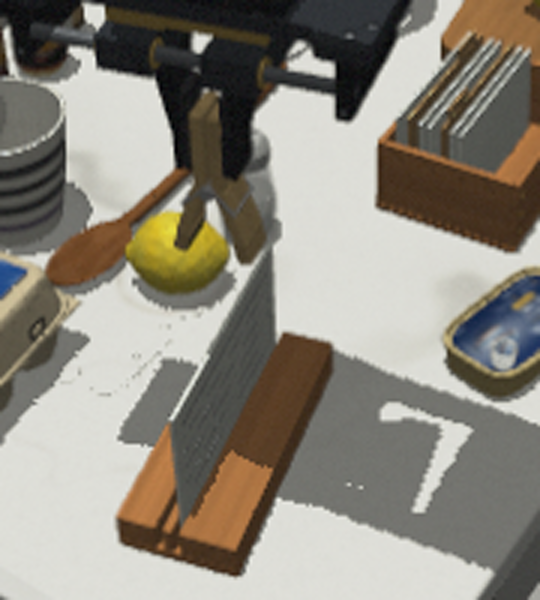

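In the wrist camera's frame the peg and the card edge are centred to within about 0.5 mm, so I'm lowering.

>>> jog_arm:
  series:
    - [0, 10, 0, 0, 0, 0, 1]
    - [0, 25, 0, 0, 0, 0, 1]
    - [0, 38, 0, 0, 0, 0, 1]
    - [0, 48, 0, 0, 0, 0, 1]
    - [0, 56, 0, 0, 0, 0, 1]
    - [0, 64, 0, 0, 0, 0, 1]
    - [0, 71, 0, 0, 0, 0, 1]
    - [0, 76, 0, 0, 0, 0, 1]
    - [0, 77, 0, 0, 0, 0, 1]
    - [0, 77, 0, 0, 0, 0, 1]
    - [0, 77, 0, 0, 0, 0, 1]
  grip_force: 30

```text
time: 8.0
position: [0.4886, 0.1588, 0.1483]
tool_rot: [0.701, 0.09, -0.09, -0.701]
ft_force: [0.8, -0.6, -0.9]
grip_width: 0.0171
```

```bash
python3 - <<'E'
import pickle
from h import *
o=get_obs();print(o["time"],o["position"],R.from_quat(o["tool_rot"]).as_matrix().round(4),o["ft_force"],o["moment"],o["grip_width"])
yaw=np.radians(14.6)
c=camera("wrist"); save(c,"wrist6",(200,80,440,400),2.5*.7)
W=cloud(c); p=o["position"][:2]; pegfit(W,p,yaw,zlo=.086,zhi=.15,rad=.045)
t=camera("top"); save(t,"top6"); s=camera("scene"); save(s,"scene6",(220,200,400,400),3)
for n,cc in(("wrist",c),("scene",s)):
    P=cloud(cc).reshape(-1,3);P=P[np.isfinite(P).all(1)]
    m=(P[:,2]>.100)&(P[:,2]<.115)&(P[:,0]>.45)&(P[:,0]<.53)&(P[:,1]>.07)&(P[:,1]<.25)
    L=(P[:,:2]-p)@np.array([[np.cos(yaw),-np.sin(yaw)],[np.sin(yaw),np.cos(yaw)]])*1e3
    m&=(abs(L[:,1])>18)&(abs(L[:,0])<10); print(n,m.sum(),np.percentile(L[m],[1,50,99],axis=0).round(1))
E
```

```text
8.0 [0.48859665 0.15881292 0.14832428] [[ 9.677e-01  7.000e-04 -2.522e-01]
 [ 2.522e-01  1.000e-04  9.677e-01]
 [ 7.000e-04 -1.000e+00 -1.000e-04]] [ 0.79257976 -0.56034899 -0.86787746] [ 0.02382307 -0.10736046 -0.01594051] 0.017122202381562562
0.086 38 x -24.1 22.0 y -4.4 10.8
0.094 282 x -24.1 21.8 y -6.8 30.3
0.102 722 x -21.7 19.1 y -44.7 45.0
0.11 294 x -20.4 18.0 y -1.3 11.0
0.118 210 x -17.6 15.4 y 1.8 12.3
0.126 397 x -16.6 14.2 y 1.6 13.1
0.134 612 x -12.4 9.6 y -5.1 13.2
0.142 279 x -18.5 15.6 y 8.6 11.3
wrist 872 [[ -3.1 -61.9]
 [ -1.6  40.9]
 [ -0.1  74.4]]
scene 165 [[ -2.6 -73.9]
 [ -1.4  37.2]
 [  1.6  77.1]]
```

View pics/wrist6.png

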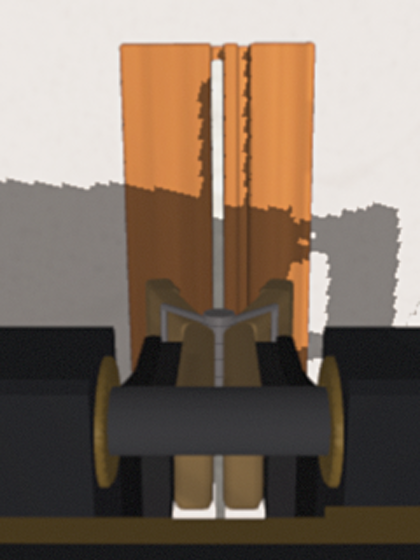

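View pics/scene6.png

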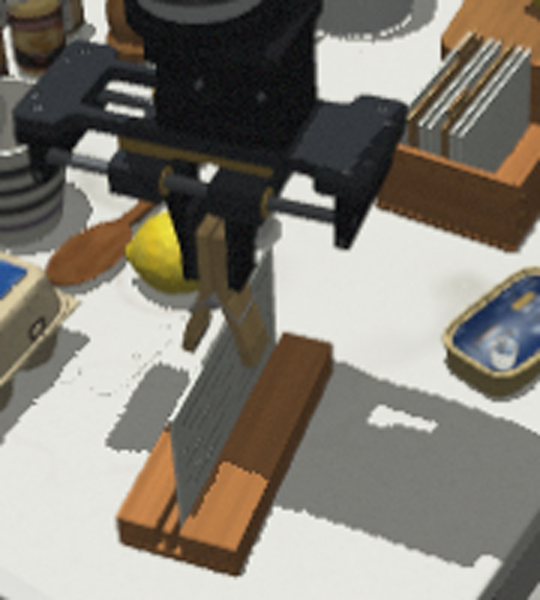

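View pics/top6.png

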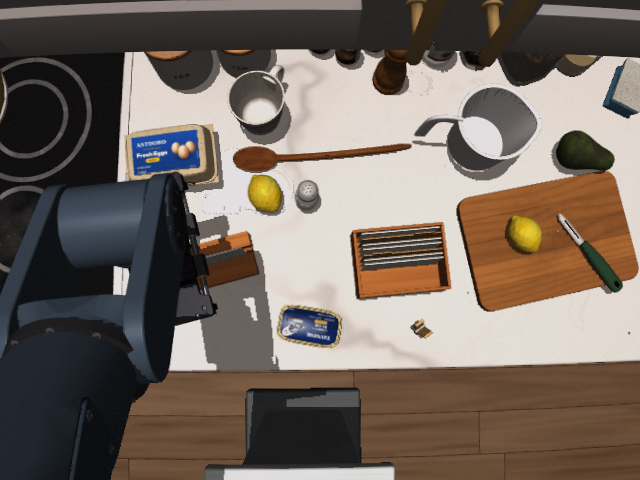

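The card stands between the jaws (midline offset about 0.4 mm), there is no contact force, and the stand, box and neighbours look unmoved. Handing in.

```bash
python3 - <<'E'
from h import *
o=get_obs();print(o["time"],o["position"],o["ft_force"],o["grip_width"],abs(o["joint_velocities"]).max())
P=cloud(camera("top")).reshape(-1,3);P=P[np.isfinite(P).all(1)]
m=(abs(P[:,2]-.062)<.004)&(P[:,0]>.41)&(P[:,0]<.57)&(P[:,1]>-.26)&(P[:,1]<-.08);q=P[m]
print("box",cv2.minAreaRect((q[:,:2]*1e3).astype(np.float32)))
m=(np.hypot(P[:,0]-.488,P[:,1]-.159)<.05)&(P[:,2]>.08)&(P[:,2]<.1);
W=cloud(camera("scene")).reshape(-1,3); yaw=np.radians(14.6)
L=(W[:,:2]-o["position"][:2])@np.array([[np.cos(yaw),-np.sin(yaw)],[np.sin(yaw),np.cos(yaw)]])*1e3
k=(L[:,0]<-12)&(L[:,0]>-28)&(abs(L[:,1])<14)&(W[:,2]>.06); print("jaw low z",np.sort(W[k,2])[:8])
print(hand_in())
E
```

```text
8.15 [0.48850442 0.15881334 0.14827035] [-0.10547937 -0.96714158 -0.42476899] 0.0171406655707329 0.0015739841382625228
box ((492.0131530761719, -169.00625610351562), (110.60977172851562, 151.61814880371094), 4.632123947143555)
jaw low z [0.09183788 0.09293198 0.09382615 0.09478684 0.09510285 0.09603565
 0.09612489 0.09627503]
the job is handed in; nothing more can be done
None
```

The peg is held wide open over the middle of the card's top edge, and the job was handed in at about 8.2 s of the 35 s allowed. I squeezed the large peg with 30 N, lifted it straight off the box wall, carried it over and lowered it around the card.

**Final pose:** The jaw tips are at about z = 0.09 m, so roughly 16–18 mm of card stands inside the mouth. The wrist camera puts the card within about 0.5 mm of the peg's midline, which leaves an estimated 8 mm clear on each side. The finger opening is about 17 mm, meaning the peg is fully squeezed.

**Contact:** The wrist force was about 1 N and the arm was at rest.

**Surroundings:** The box, stand, tin, salt, lemon and spoon looked unmoved in the last pictures. The box's yaw and sideways position match the first fit to within about 0.5 mm and 0.2°. Its front-to-back position can't be compared, because the peg was part of that first fit.

**Disagreement:** The wrist camera reads about 1.2 mm off the arm's own position across the jaws. That is within the stated calibration error, so I centred the peg on the card within the camera's frame.

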